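# Click a filter cassette into the microscope's filter module

## Robot

A 6-joint arm with a two-finger parallel gripper is mounted at the origin on the work surface. World frame = base frame: x ahead of the robot, y to its left, z up, the work surface at z = 0. Lengths are in m, angles in rad, forces in N, time in s.
With the tool pointing down it reaches from about 0.325 to 0.75 m from the base axis. Payload 7.6 kg.
Tool frame: the origin (TCP) lies on the centre line of the jaws, within the pads' length; the fingertips stand 14 mm ahead of it and the grasp point (between the pads) lies 5 mm behind it (finger_overhang is the distance from the TCP to the fingertips, in m); z points along the fingers, y is the direction in which the jaws open and shut (so a half turn about z gives the same grasp; the last joint's range is limited). The gripper opens to 85 mm and grips with 20 to 120 N. Pads are 22 mm wide; open, the fingers measure 114 mm over their backs; the gripper's body (76 mm by 85 mm) begins 54 mm behind the grasp point. The pads swing forward as they close: fully open they stand 13 mm farther back than shut.
Start: joints at [-1.245, 0.052, 1.401, -0, 1.689, -0.07], TCP at [0.202, -0.484, 0.245] pointing down, gripper open.
Joint ranges: [-2.9, 2.9], [-0.91, 2.17], [0.12, 2.37], [-1.06, 4.2], [0.26, 2.73], [-2.93, 2.93]. Speed limits (rad/s): [2.57, 2.57, 3.01, 3.14, 3.14, 3.14].

## Interface

Orientations are given as a unit quaternion [x, y, z, w].
In Python, from cell import * gives the robot as it stands. The module is installed in compiled form; this text tells all that it offers.
- The arm moves only by the tool drive_tool, never from a script. Its argument "plan" is a list that holds one entry, the list of rows, each a list of 7 numbers: the shift along the tool's x, y, z each as a share of 5 cm, from -1 to 1, then the turn, a rotation vector about the tool's x, y, z each as a share of 0.1 rad, from -1 to 1, then the gripper command: -1 is fully open, 1 is shut, values between are in proportion. A call has 1 to 5 rows; each row shifts and turns the commanded pose from where the row before left it, along the tool's axes as they then stand; what a row does not reach is not made up. A row lasts 1/10 s, in which the tool goes at most 50 mm and 8.59 degrees, less where a joint would pass 70% of its speed; a pose out of reach is approached as far as the arm can. A call with a number of a shift or a turn outside -1 to 1 is refused whole. A call with a gripper value outside its range is refused whole. The fingers move at their own pace and stop on an object; "squeeze" is the grip in N (left out, the last holds). Time passes only in rows, so rows that do not move let the fingers close. It gives the time, the measured TCP pose, the force and the opening at its end, in the units of the state.
- read_state(): the state, without advancing time (a new reading comes with each control period).
- grab_frame(name): name is "scene" or "side" or "wrist"; returns the picture (400x640x3 uint8, blue, green, red); there is no depth.
- get_calibration(name): a dict with "camera_matrix" (3x3 intrinsics, pixels), "T" (4x4, takes a point from camera to world coordinates). Camera axes: x right, y down, z forward; pixel columns grow to the right and rows downward; lengths in m; the calibration is good to about 2 mm. A picture is of the moment at which its call begins: read the wrist's pose just before it. get_calibration takes no time and is no camera call; for the wrist camera it gives the pose at the moment of the call.
- sign_off(): hands the job in, once; it reports no verdict.
The state is a dict: "clock": time; "joints": joint angles; "dq": joint speeds; "joint_torque": joint torques, N m; "position": TCP position; "tcp_rot": TCP orientation; "ft_force": force on the tool from outside, world axes, zero at the start; "ft_torque": the same for the moment, N m; "finger_gap": finger opening in m.
Only numpy, scipy, OpenCV 4.12 (cv2) and the standard library are available. Lean on these libraries where they do the work, as an engineer would, in place of code of your own. Each camera call takes 0.05 s, during which the arm holds its last target. There are 200 camera calls.

## Task

Take the filter cassette out of the shallow tray and push it, upright, down into the slot of the microscope's filter module until it is fully home on its sprung seat and the side ball has clicked into its groove and holds it straight; then let go. How deep home lies differs from module to module, so go by feel and gently: the contact force between cassette and module, with the ball's squeeze (about 13 N of it), must never pass 30 N. Leave the other things on the bench where they are.

Things in the scene. Friction and masses are not known exactly. Their poses are not given: they have to be found in the camera images.
- cassette: The filter cassette: black upright block, 0.08 to 0.15 kg, loose in the tray, 40 mm (its x) by 20 mm (its y), 74 mm tall, a round glass window low on each 40 mm face. Origin: centre of its underside, z up. Its y faces are flat from foot to top, 20 mm apart. Lowest 4 mm bevelled (to 35 x 16 mm). Same after a half turn about z.
- tab (a point): Middle of the cassette's grip tab, 61 mm above its foot; the tab is the top 26 mm, 28 mm (x) by 20 mm (y). Grip the y faces at least 42 mm above the foot: up to 36 mm of it go into the slot.
- groove (a point): Point on the cassette's axis 15 mm above its foot, level with the V grooves that run across both x end faces, 3 mm deep and 10 mm wide, for the ball.
- tray: Shallow aluminium tray, 150 x 120 mm, rim 12 mm high, walls and floor 4 mm thick, fixed to the bench; origin at the centre of its underside.
- module: Filter module, fixed to the bench: white block 80 mm (its x) by 60 mm (its y), flat top 50 mm up, on a black foot plate 130 x 100 x 8 mm, a short lens barrel out of each y face (nothing higher than 50 mm); a brass plunger for the ball sticks out of the +x face. Origin: centre of its underside.
- slot (a point): Centre of the slot's mouth in the module's top, 50 mm above the bench; slot 41.5 mm along x by 22 mm along y, square-edged: only the cassette's bevelled foot guides it in. Axes as the module's: the cassette's x goes along this x, either way round.
- bottom (a point): Point in the slot 30 mm below the mouth: the middle setting of the free seat. Seat and ball are set together by a hidden screw, so the free seat lies up to 6 mm above or below this point (24 to 36 mm below the mouth), the ball's middle always 14.7 mm above the free seat.
- ball (a joint): Sprung steel ball, 12 mm across, in the slot's +x wall: 0 when out (4.5 mm into the slot), grows as pressed back, to 6 mm; 3.9 N out, 1.3 N more per mm. Pressed 3 to 4 mm while the cassette's flat end passes; springs out (to under 0.3 mm) into the groove, where it still presses.
- seat (a joint): Sprung rubber-faced seat at the slot's bottom: 0 when free, grows as pressed down, 14 N per mm, stop at 4 mm; 0.1 to 0.3 mm with the cassette clicked in. Felt while pushing down: about 17 mm before home the foot meets the ball (2 to 6 N), then a drag of 1 to 4 N, over the last 5 mm the ball draws the cassette in (1 to 4 N downward), then the seat's spring.
- oil: Bystander: small closed oil bottle, 32 mm across, 70 mm tall; origin at the centre of its underside.
- objective: Bystander: steel microscope objective standing on its thread end, 30 mm across, 46 mm tall; origin at the centre of its underside.
- dish: Bystander: glass dish, 60 mm across, 16 mm tall; origin at the centre of its underside.
- slidebox: Bystander: small grey box with white lid, 51 x 46 x 28 mm; origin at the centre of its underside.
Things that resemble listed ones, but are neither listed nor needed, are in the scene too. There is more than one size of the cassette; the job needs the smallest.

How it is judged:
By the outcome, as a careful person would: the job done as asked, in the order asked, and still so for the second after the job is handed in, with the robot touching nothing.
It also fails if it takes over 70 s, if anything falls off the work surface, if the arm or the gripper's body presses on something with over 40 N, if the wrist force passes 120 N, or if a joint passes its speed limit or range.

## Working session

There is one attempt and no reset: what is moved stays moved. The work goes in short steps, Python scripts to look and compute and a tool call to move; the robot and the scene stay as the last step left them, time stands still between calls to the robot, and variables do not carry over. Pictures are saved under pics/ and viewed, on a budget of 10 in all, crops included, one or two more only if the job needs it, and the job is handed in when it is done.

Besides the shell and the picture viewer there is one more tool, called after ">>>" in YAML: its name, and indented under it one key for each argument. drive_tool: Moves the arm, as the interface text tells. Shift numbers are shares of 5 cm and turn numbers shares of 0.1 rad, none past 1 either way. Its arguments: {"type":"object","properties":{"plan":{"type":"array"},"squeeze":{"type":"number"}},"required":["plan"]}

```bash
mkdir -p pics
python3 - <<'E'
from cell import *
import cv2,numpy as np
s=read_state();print({k:np.round(v,3).tolist() for k,v in s.items()})
for n in("scene","side"):
    cv2.imwrite(f"pics/{n}0.png",grab_frame(n));c=get_calibration(n);print(n,np.round(c["camera_matrix"],1).tolist(),np.round(c["T"],3).tolist())
E
```

```text
{'clock': 0.0, 'joints': [-1.245, 0.053, 1.402, 0.0, 1.689, -0.07], 'dq': [0.001, -0.001, -0.0, 0.001, -0.0, 0.002], 'joint_torque': [0.001, -38.167, -36.019, -0.0, 0.006, 0.0], 'position': [0.202, -0.484, 0.244], 'tcp_rot': [0.98, 0.197, -0.0, -0.001], 'ft_force': [0.026, 0.026, -0.211], 'ft_torque': [0.047, 0.0, 0.007], 'finger_gap': 0.086}
scene [[455.5, 0.0, 306.4], [0.0, 455.5, 205.4], [0.0, 0.0, 1.0]] [[-0.393, 0.54, -0.744, 1.293], [0.919, 0.245, -0.308, 0.345], [0.016, -0.805, -0.593, 0.668], [0.0, 0.0, 0.0, 1.0]]
side [[381.5, 0.0, 322.1], [0.0, 381.5, 204.3], [0.0, 0.0, 1.0]] [[-0.786, -0.446, 0.428, 0.093], [-0.618, 0.552, -0.56, 0.671], [0.014, -0.704, -0.71, 0.827], [0.0, 0.0, 0.0, 1.0]]
```

View pics/scene0.png

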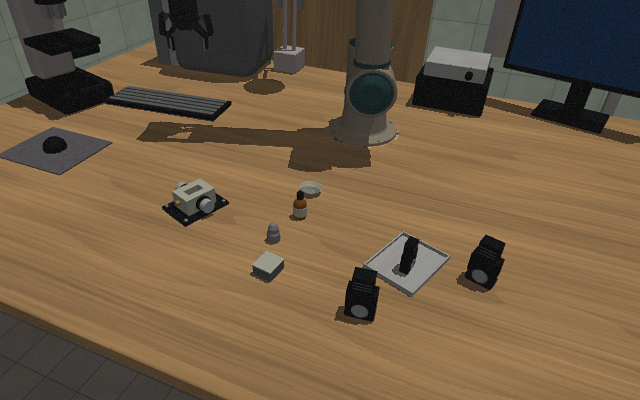

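View pics/side0.png

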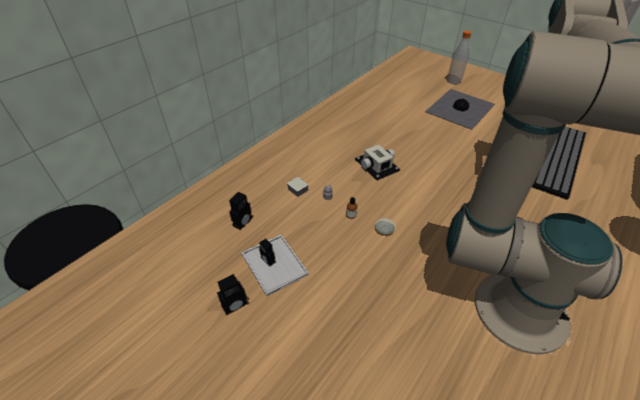

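Black upright blocks in the scene view are at (362,295), (486,262) and (409,257). The one at (409,257) stands in the tray and is clearly the smallest, so it fits the description. I'll confirm this in one enlarged mosaic, which also covers the module.

Run:
```python
import cv2,numpy as np
a=cv2.imread("pics/scene0.png");b=cv2.imread("pics/side0.png")
def c(i,x,y,w=100,h=75):return cv2.resize(i[y:y+h,x:x+w],(400,300),interpolation=cv2.INTER_CUBIC)
# scale 4: origins
m=np.vstack([np.hstack([c(a,360,225),c(a,150,160)]),np.hstack([c(b,220,225),c(b,335,130)])])
cv2.imwrite("pics/m1.png",cv2.convertScaleAbs(m,alpha=1.5,beta=10))
```

```text
(no output)
```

View pics/m1.png

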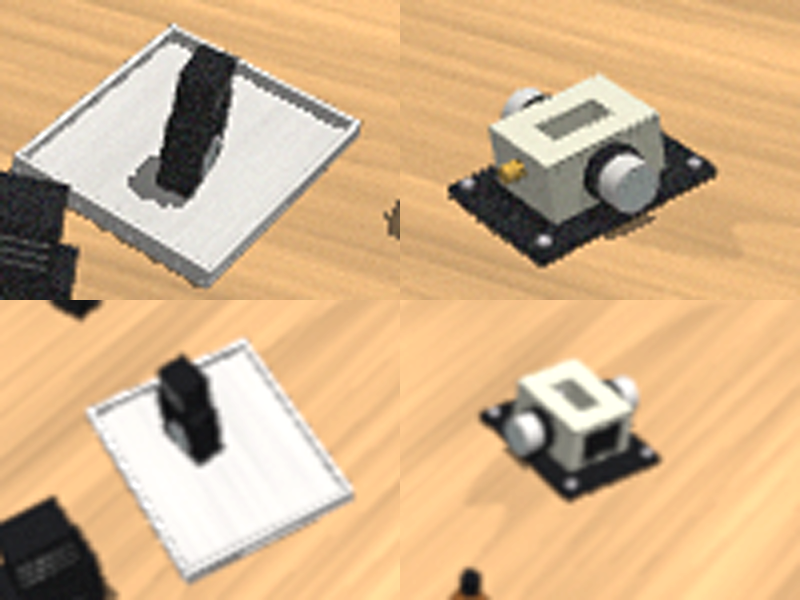

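The mosaic shows the small cassette standing upright in the tray. The module's slot runs along the block's long axis, with the brass plunger on its lower-left side in the scene view.

```bash
cat > h.py <<'E'
from cell import *
import numpy as np,cv2
from scipy.spatial.transform import Rotation as R
def unproj(n,uv,z,T=None):
    c=get_calibration(n);T=c["T"] if T is None else T;K=np.array(c["camera_matrix"]);T=np.array(T)
    uv=np.atleast_2d(uv).astype(float);d=np.c_[uv,np.ones(len(uv))]@np.linalg.inv(K).T@T[:3,:3].T
    return T[:3,3]+d*((z-T[2,3])/d[:,2])[:,None]
def wrist(name):
    s=read_state();c=get_calibration("wrist");im=grab_frame("wrist");cv2.imwrite(f"pics/{name}.png",im)
    np.save(f"pics/{name}.npy",c["T"]);print("pos",np.round(s["position"],4),"rot",np.round(s["tcp_rot"],4),"F",np.round(s["ft_force"],2),"T",np.round(c["T"],4).tolist(),"K",np.round(c["camera_matrix"],1).tolist());return im
def tool(target,yaw=None):
    "shift in tool axes (m) to reach world target; turn about tool z so tool y has yaw (mod pi)"
    s=read_state();r=R.from_quat(s["tcp_rot"]);print("tool shift",np.round(r.inv().apply(np.array(target)-s["position"]),4))
    y=r.apply([0,1,0]);cy=np.arctan2(y[1],y[0]);print("ytool yaw",round(cy,4),"tilt z",np.round(r.apply([0,0,1]),4))
    if yaw is not None:
        d=(yaw-cy+np.pi/2)%np.pi-np.pi/2;print("turn about tool z",round(-d,4))
E
python3 - <<'E'
from h import *
f=lambda p,o,q:np.array(p)/4-np.array(o)/4+np.array(q)
print("mod scene",unproj("scene",f([(491,126),(600,75),(660,113),(548,165)],(400,0),(150,160)),.05).round(4))
print("slot scene",unproj("scene",f([(536,128),(600,97),(613,108),(548,140)],(400,0),(150,160)),.05).round(4))
print("mod side",unproj("side",f([(518,375),(575,358),(634,403),(574,430)],(400,300),(335,130)),.05).round(4))
print("cas top scene",unproj("scene",f([(200,45),(238,57)],(0,0),(360,225)),.078).round(4))
print("cas foot scene",unproj("scene",f([(160,187),(190,195)],(0,0),(360,225)),.004).round(4))
print("cas top side",unproj("side",f([(160,372),(185,355),(210,383),(187,397)],(0,300),(220,225)),.078).round(4))
c=get_calibration("wrist");print(np.round(c["T"],3),read_state()["position"])
E
```

```text
mod scene [[ 0.5974 -0.2861  0.05  ]
 [ 0.5242 -0.2589  0.05  ]
 [ 0.5445 -0.2028  0.05  ]
 [ 0.6164 -0.2325  0.05  ]]
slot scene [[ 0.5882 -0.2608  0.05  ]
 [ 0.5448 -0.2451  0.05  ]
 [ 0.5516 -0.2313  0.05  ]
 [ 0.5955 -0.2471  0.05  ]]
mod side [[ 0.6135 -0.2385  0.05  ]
 [ 0.5891 -0.2892  0.05  ]
 [ 0.5181 -0.2674  0.05  ]
 [ 0.5377 -0.206   0.05  ]]
cas top scene [[0.5632 0.2699 0.078 ]
 [0.5646 0.2894 0.078 ]]
cas foot scene [[0.5926 0.267  0.004 ]
 [0.592  0.2825 0.004 ]]
cas top side [[0.5812 0.2854 0.078 ]
 [0.5787 0.2656 0.078 ]
 [0.5509 0.2722 0.078 ]
 [0.5543 0.2891 0.078 ]]
[[ 0.385 -0.881 -0.274  0.272]
 [-0.923 -0.368 -0.113 -0.455]
 [-0.002  0.297 -0.955  0.372]
 [ 0.     0.     0.     1.   ]] [ 0.2023576  -0.48416182  0.24456037]
```

>>> drive_tool:
  plan:
    - [[0.86,-0.154,0,0,0,0,-1],[0.86,-0.154,0,0,0,0,-1],[0.86,-0.154,0,0,0,0,-1],[0.86,-0.154,0,0,0,0,-1],[0.86,-0.154,0,0,0,0,-1]]
  squeeze: 40

```text
clock: 0.6
position: [0.3872, -0.3647, 0.2449]
tcp_rot: [0.98, 0.197, -0.0, -0.0]
ft_force: [0.4, -1.3, 0.1]
finger_gap: 0.0852
```

>>> drive_tool:
  plan:
    - [[0.86,-0.154,0,0,0,0,-1],[0.86,-0.154,0,0,0,0,-1],[0.86,-0.154,0,0,0,0,-1],[0.86,-0.154,0,0,0,0,-1],[0.86,-0.154,0,0,0,0,-1]]

```text
clock: 1.1
position: [0.5707, -0.2463, 0.2448]
tcp_rot: [0.98, 0.197, -0.0, -0.0]
ft_force: [0.6, -0.5, 0.4]
finger_gap: 0.0854
```

>>> drive_tool:
  plan:
    - [[0,0,0,0,0,0,-1],[0,0,0,0,0,0,-1],[0,0,0,0,0,0,-1]]

```text
clock: 1.4
position: [0.5688, -0.2482, 0.2451]
tcp_rot: [0.981, 0.196, -0.0, -0.0]
ft_force: [0.2, -0.2, 0.1]
finger_gap: 0.0851
```

Run:
```python
from h import *
im=wrist("w1");c=get_calibration("wrist");K=np.array(c["camera_matrix"]);T=np.load("pics/w1.npy")
p=np.linalg.inv(T)@np.array([.568,-.247,.05,1]);uv=(K@p[:3])[:2]/p[2];print("slot expected",uv)
tool([.571,.278,.245],1.5)
```

```text
pos [ 0.5688 -0.2482  0.2451] rot [ 9.806e-01  1.962e-01 -3.000e-04 -0.000e+00] F [ 0.17 -0.16  0.12] T [[0.3842, -0.8814, -0.2747, 0.6387], [-0.9232, -0.3669, -0.114, -0.2193], [-0.0003, 0.2975, -0.9547, 0.3729], [0.0, 0.0, 0.0, 1.0]] K [[351.6, 0.0, 318.4], [0.0, 351.6, 198.9], [0.0, 0.0, 1.0]]
slot expected [316.7375174  173.91552732]
tool shift [ 2.044e-01 -4.851e-01  2.000e-04]
ytool yaw -1.1764 tilt z [-2.e-04 -3.e-04 -1.e+00]
turn about tool z 0.4652
```

View pics/w1.png

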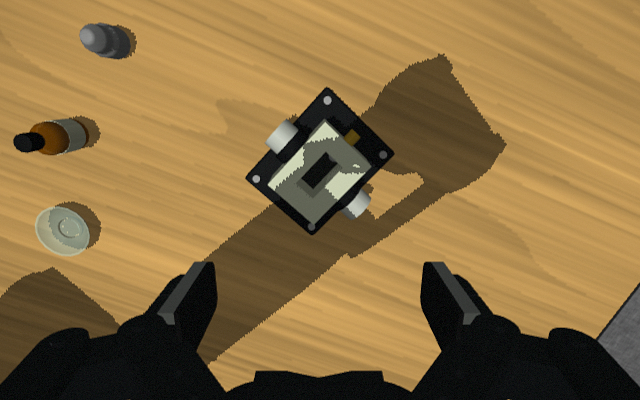

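The wrist view shows the module, with the slot at about (320,172) and the plunger at (352,137). Both are close to the estimate. Next stop is above the cassette.

>>> drive_tool:
  plan:
    - [[0.372,-0.882,0,0,0,0,-1],[0.372,-0.882,0,0,0,0,-1],[0.372,-0.882,0,0,0,0,-1],[0.372,-0.882,0,0,0,0,-1],[0.372,-0.882,0,0,0,0,-1]]

```text
clock: 1.95
position: [0.5695, -0.0077, 0.2459]
tcp_rot: [0.981, 0.196, 0.0, 0.0]
ft_force: [1.7, 0.7, -0.1]
finger_gap: 0.0856
```

>>> drive_tool:
  plan:
    - [[0.372,-0.882,0,0,0,0,-1],[0.372,-0.882,0,0,0,0,-1],[0.372,-0.882,0,0,0,0,-1],[0.372,-0.882,0,0,0,0,-1],[0.372,-0.882,0,0,0,0,-1]]

```text
clock: 2.45
position: [0.5709, 0.2316, 0.2459]
tcp_rot: [0.981, 0.196, 0.0, 0.0]
ft_force: [0.3, -0.8, 0.5]
finger_gap: 0.0857
```

>>> drive_tool:
  plan:
    - [[0.372,-0.882,0,0,0,0,-0.2],[0,0,0,0,0,0.93,-0.2],[0,0,0,0,0,0.93,-0.2],[0,0,0,0,0,0.93,-0.2],[0,0,0,0,0,0.93,-0.2]]

```text
clock: 2.95
position: [0.5715, 0.2777, 0.2457]
tcp_rot: [1.0, 0.009, 0.0, 0.0]
ft_force: [0.2, 0.2, 0.3]
finger_gap: 0.0515
```

>>> drive_tool:
  plan:
    - [[0,0,0,0,0,0.93,-0.2],[0,0,0,0,0,0,-0.2],[0,0,0,0,0,0,-0.2]]

```text
clock: 3.25
position: [0.5714, 0.278, 0.2456]
tcp_rot: [0.999, -0.034, 0.0, -0.0]
ft_force: [1.2, -0.1, 0.3]
finger_gap: 0.0511
```

Run:
```python
from h import *
im=wrist("w2")
a=cv2.resize(im[80:280,190:450],(780,600),interpolation=cv2.INTER_CUBIC);cv2.imwrite("pics/w2c.png",cv2.convertScaleAbs(a,alpha=2,beta=20))
tool([.571,.278,.245],1.5)
```

```text
pos [0.5714 0.278  0.2456] rot [ 9.994e-01 -3.400e-02  2.000e-04 -0.000e+00] F [ 1.21 -0.11  0.31] T [[-0.0685, -0.9528, -0.2958, 0.6468], [-0.9977, 0.0654, 0.0206, 0.2725], [-0.0003, 0.2966, -0.955, 0.3735], [0.0, 0.0, 0.0, 1.0]] K [[351.6, 0.0, 318.4], [0.0, 351.6, 198.9], [0.0, 0.0, 1.0]]
tool shift [-0.0004  0.0002  0.0005]
ytool yaw -1.6388 tilt z [ 3.e-04 -0.e+00 -1.e+00]
turn about tool z 0.0028
```

View pics/w2c.png

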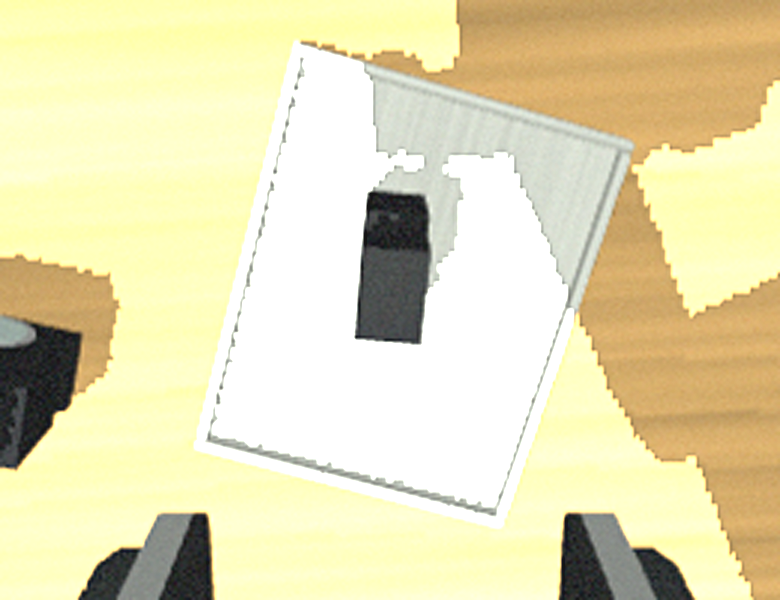

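The top face of the cassette shows at crop corners (363,246), (428,248), (421,343) and (356,337). The larger cassette at the left is well clear.

Run:
```python
from h import *
q=np.array([(363,246),(428,248.5),(421,343),(356,337)])/3+[190,80]
p=unproj("wrist",q,.078,np.load("pics/w2.npy"));print(p.round(4),p.mean(0).round(4))
d=(p[0]+p[1]-p[2]-p[3]);e=p[1]-p[0]+p[2]-p[3];print("sizes",np.linalg.norm(d)/2,np.linalg.norm(e)/2)
yx=np.arctan2(d[1],d[0]);ye=np.arctan2(e[1],e[0]);print("x yaw",yx,"y yaw",ye)
tool([*p.mean(0)[:2],.068],yx+np.pi/2)
w=np.load("pics/w1.npy");print(unproj("wrist",[[320,172]],.05,w))
im=cv2.imread("pics/w1.png");a=cv2.resize(im[110:235,240:400],(800,625),interpolation=cv2.INTER_CUBIC)[:600];cv2.imwrite("pics/w1c.png",cv2.convertScaleAbs(a,alpha=1.3,beta=30))
```

```text
[[0.5886 0.2829 0.078 ]
 [0.5866 0.2645 0.078 ]
 [0.5588 0.2681 0.078 ]
 [0.5619 0.2869 0.078 ]] [0.574  0.2756 0.078 ]
sizes 0.027530678684040733 0.018765480850696913
x yaw -0.1397394884518628 y yaw -1.707165033109074
tool shift [0.0027 0.0024 0.1775]
ytool yaw -1.6388 tilt z [ 3.e-04 -0.e+00 -1.e+00]
turn about tool z 0.0718
[[ 0.57088137 -0.24912344  0.05      ]]
```

View pics/w1c.png

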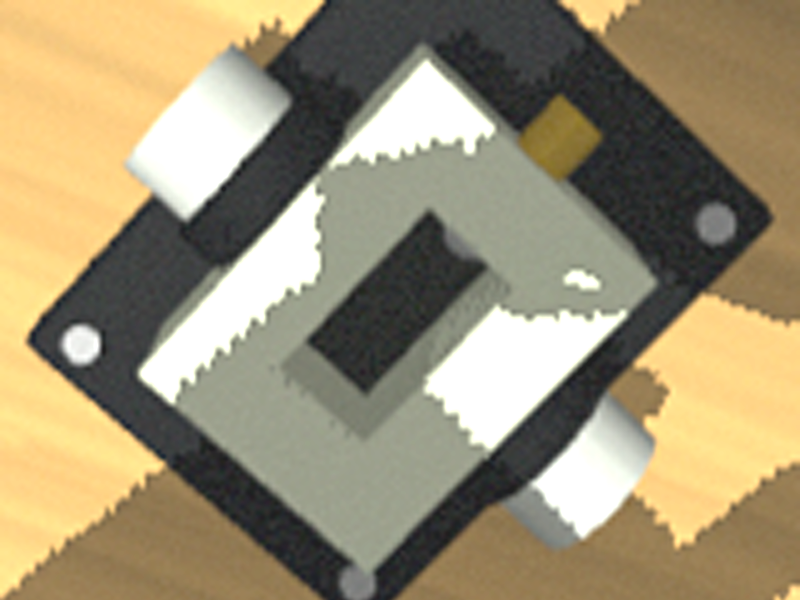

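>>> drive_tool:
  plan:
    - [[0.054,0.048,0.5,0,0,0.72,-0.2],[0,0,0.8,0,0,0,-0.2],[0,0,0.8,0,0,0,-0.2],[0,0,0.8,0,0,0,-0.2],[0,0,0.4,0,0,0,-0.2]]

```text
clock: 3.8
position: [0.572, 0.2752, 0.0758]
tcp_rot: [0.998, -0.07, -0.003, 0.001]
ft_force: [0.5, -0.6, 0.3]
finger_gap: 0.0513
```

Run:
```python
from h import *
q=np.array([(430,210),(510,286),(363,438),(283,363)])/5+[240,110]
b=np.array([(427,60),(657,282),(372,580),(140,374)])/5+[240,110]
T=np.load("pics/w1.npy")
for k in(q,b):
    p=unproj("wrist",k,.05,T);d=p[0]+p[1]-p[2]-p[3];e=p[0]+p[3]-p[1]-p[2]
    print(p.mean(0).round(4),"len",np.linalg.norm(d)/2,np.linalg.norm(e)/2,"xyaw",np.arctan2(d[1],d[0]),np.arctan2(e[1],e[0])-np.pi/2)
im=wrist("w3");tool([.574,.2756,.064],-.1397+np.pi/2)
```

```text
[ 0.5678 -0.2495  0.05  ] len 0.04042238636242387 0.020981754785079063 xyaw -0.35955244993350116 -0.374454372582554
[ 0.5671 -0.2502  0.05  ] len 0.07998507278924855 0.06008579758717422 xyaw -0.34399503846453866 -0.36460147093333917
pos [0.572  0.2752 0.0758] rot [ 0.9976 -0.0698 -0.0026  0.0014] F [ 0.5  -0.63  0.27] T [[-0.1399, -0.9439, -0.2992, 0.6476], [-0.9902, 0.1342, 0.0395, 0.2646], [0.0029, 0.3018, -0.9534, 0.2032], [0.0, 0.0, 0.0, 1.0]] K [[351.6, 0.0, 318.4], [0.0, 351.6, 198.9], [0.0, 0.0, 1.0]]
tool shift [ 0.0028 -0.0012  0.0092]
ytool yaw -1.7107 tilt z [-0.0088 -0.0038 -1.    ]
turn about tool z -0.0002
```

View pics/w3.png

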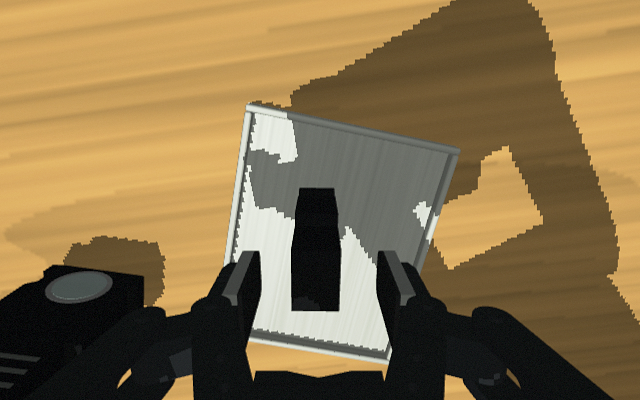

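>>> drive_tool:
  plan:
    - [[0.056,-0.024,0.12,0,0,0,-0.2],[0,0,0.1,0,0,0,-0.2],[0,0,0,0,0,0,-0.2],[0,0,0,0,0,0,0.3],[0,0,0,0,0,0,0.3]]
  squeeze: 40

```text
clock: 4.35
position: [0.5772, 0.2773, 0.0704]
tcp_rot: [0.998, -0.071, 0.001, -0.0]
ft_force: [-0.2, 0.8, 0.4]
finger_gap: 0.03
```

>>> drive_tool:
  plan:
    - [[0,0,0,0,0,0,1],[0,0,0,0,0,0,1],[0,0,0,0,0,0,1],[0,0,0,0,0,0,1],[0,0,0,0,0,0,1]]

```text
clock: 4.85
position: [0.5771, 0.2771, 0.0701]
tcp_rot: [0.998, -0.071, 0.001, -0.0]
ft_force: [-1.7, -0.9, 5.3]
finger_gap: 0.0196
```

>>> drive_tool:
  plan:
    - [[0,0,0,0,0,0,1],[0,0,0,0,0,0,1]]

```text
clock: 5.05
position: [0.5771, 0.2771, 0.0702]
tcp_rot: [0.998, -0.071, 0.001, -0.0]
ft_force: [-0.2, -1.5, 5.5]
finger_gap: 0.0195
```

Run:
```python
from h import *
s=read_state();print(s["ft_force"],s["ft_torque"],s["finger_gap"]);tool([.574,.2756,.064],-.1397+np.pi/2)
```

```text
[-0.16674775 -1.52176974  5.53563767] [-0.24552635  0.13454455 -0.01018265] 0.019486133357340785
tool shift [-0.0029  0.002   0.0062]
ytool yaw -1.712 tilt z [ 1.2e-03  2.0e-04 -1.0e+00]
turn about tool z -0.0015
```

The TCP settled 6 mm higher and 3 mm off along x, so I'll regrip lower.

>>> drive_tool:
  plan:
    - [[0,0,0,0,0,0,0.2],[0,0,0,0,0,0,0.2],[-0.058,0.04,0.06,0,0,0,0.2],[0,0,0.064,0,0,0,0.2],[0,0,0,0,0,0,0.2]]

```text
clock: 5.55
position: [0.573, 0.2753, 0.062]
tcp_rot: [0.998, -0.071, -0.001, 0.0]
ft_force: [-0.3, 0.5, -0.5]
finger_gap: 0.0342
```

Run:
```python
from h import *
s=read_state();print(s["ft_force"],s["ft_torque"],s["finger_gap"]);tool([.574,.2756,.064],-.1397+np.pi/2)
```

```text
[-0.28212122  0.5040486  -0.47612736] [ 0.0152165   0.03512527 -0.02904966] 0.03416530132666863
tool shift [ 0.0009 -0.0005 -0.002 ]
ytool yaw -1.712 tilt z [-1.6e-03 -7.0e-04 -1.0e+00]
turn about tool z -0.0015
```

>>> drive_tool:
  plan:
    - [[0,0,0,0,0,0,0.5],[0,0,0,0,0,0,1],[0,0,0,0,0,0,1],[0,0,0,0,0,0,1],[0,0,0,0,0,0,1]]
  squeeze: 50

```text
clock: 6.05
position: [0.5736, 0.2755, 0.063]
tcp_rot: [0.998, -0.071, -0.0, 0.0]
ft_force: [-0.3, 0.3, -1.3]
finger_gap: 0.0192
```

>>> drive_tool:
  plan:
    - [[0,0,0,0,0,0,1],[0,0,0,0,0,0,1]]

```text
clock: 6.25
position: [0.5736, 0.2755, 0.063]
tcp_rot: [0.998, -0.071, -0.0, 0.0]
ft_force: [-0.0, -0.7, -1.5]
finger_gap: 0.0195
```

>>> drive_tool:
  plan:
    - [[0,0,-0.2,0,0,0,1],[0,0,-0.8,0,0,0,1],[0,0,-0.8,0,0,0,1],[0,0,-0.6,0,0,0,1],[0,0,0,0,0,0,1]]

```text
clock: 6.75
position: [0.5756, 0.2764, 0.1906]
tcp_rot: [0.997, -0.071, 0.005, -0.002]
ft_force: [-0.1, -0.3, -0.5]
finger_gap: 0.0195
```

>>> drive_tool:
  plan:
    - [[0,0,0,0,0,0,1],[0,0,0,0,0,0,1]]

```text
clock: 6.95
position: [0.573, 0.2753, 0.1815]
tcp_rot: [0.998, -0.071, -0.001, 0.001]
ft_force: [0.6, 1.0, -2.0]
finger_gap: 0.0194
```

Run:
```python
from h import *
s=read_state();print(s["position"],s["ft_force"],s["ft_torque"],s["finger_gap"],s["joints"]);tool([.5675,-.2498,.18],-.36+np.pi/2)
```

```text
[0.57295612 0.27526233 0.18146842] [ 0.63823223  1.00975534 -1.95555492] [-0.02717448  0.03729418  0.00883617] 0.019422965828241295 [ 3.89827939e-01  3.92450165e-01  1.13500992e+00 -1.10797392e-04
  1.61690502e+00  2.10183015e+00]
tool shift [0.0685 0.5206 0.0021]
ytool yaw -1.712 tilt z [-0.0025 -0.0012 -1.    ]
turn about tool z 0.2188
```

>>> drive_tool:
  plan:
    - [[0.1245,0.6,0,0,0,0,1],[0.1245,0.9,0,0,0,0,1],[0.1245,0.95,0,0,0,0,1],[0.1245,0.95,0,0,0,0,1],[0.1245,0.95,0,0,0,0,1]]

```text
clock: 7.45
position: [0.5727, 0.054, 0.1813]
tcp_rot: [0.998, -0.07, -0.002, 0.0]
ft_force: [0.5, 0.3, -1.2]
finger_gap: 0.0189
```

>>> drive_tool:
  plan:
    - [[0.1245,0.95,0,0,0,0,1],[0.1245,0.95,0,0,0,0,1],[0.1245,0.95,0,0,0,0,1],[0.1245,0.95,0,0,0,0,1],[0.1245,0.95,0,0,0,0,1]]

```text
clock: 7.95
position: [0.5702, -0.1854, 0.1813]
tcp_rot: [0.998, -0.071, -0.001, -0.0]
ft_force: [0.4, 1.1, -1.3]
finger_gap: 0.0191
```

>>> drive_tool:
  plan:
    - [[0.1245,0.95,0,0,0,0,1],[0,0.3,0,0,0,0.7,1],[0,0,0,0,0,0.75,1],[0,0,0,0,0,0.74,1],[0,0,0,0,0,0,1]]

```text
clock: 8.45
position: [0.5679, -0.2464, 0.1812]
tcp_rot: [0.984, -0.18, -0.002, -0.0]
ft_force: [0.1, 0.7, -2.0]
finger_gap: 0.0194
```

>>> drive_tool:
  plan:
    - [[0,0,0,0,0,0,1],[0,0,0,0,0,0,1]]

```text
clock: 8.65
position: [0.5684, -0.2462, 0.1825]
tcp_rot: [0.984, -0.178, -0.0, -0.0]
ft_force: [0.0, 1.1, -1.4]
finger_gap: 0.0192
```

Run:
```python
from h import *
s=read_state();print(s["position"],s["ft_force"],s["ft_torque"],s["finger_gap"]);tool([.5675,-.2498,.125],-.36+np.pi/2)
```

```text
[ 0.56839482 -0.24617938  0.18250971] [ 0.03877535  1.08043323 -1.36508287] [ 0.03433616 -0.00687111 -0.00134253] 0.019185345858727523
tool shift [0.0005 0.0037 0.0575]
ytool yaw -1.9293 tilt z [-9.e-04  4.e-04 -1.e+00]
turn about tool z 0.0015
```

>>> drive_tool:
  plan:
    - [[0.01,0.074,0.45,0,0,0.015,1],[0,0,0.45,0,0,0,1],[0,0,0.35,0,0,0,1],[0,0,0,0,0,0,1],[0,0,0,0,0,0,1]]

```text
clock: 9.15
position: [0.5678, -0.25, 0.121]
tcp_rot: [0.984, -0.179, -0.0, 0.0]
ft_force: [0.0, -0.5, -0.8]
finger_gap: 0.0194
```

>>> drive_tool:
  plan:
    - [[0,0,0,0,0,0,1],[0,0,0,0,0,0,1]]

```text
clock: 9.35
position: [0.5683, -0.2504, 0.1222]
tcp_rot: [0.984, -0.18, 0.001, 0.0]
ft_force: [0.8, -0.2, -1.3]
finger_gap: 0.0193
```

Run:
```python
from h import *
im=wrist("w4")
b=lambda i,x,y,w,h,W,H:cv2.convertScaleAbs(cv2.resize(i[y:y+h,x:x+w],(W,H),interpolation=cv2.INTER_CUBIC),alpha=1.7,beta=30)
sc=grab_frame("scene");sd=grab_frame("side");cv2.imwrite("pics/sc4.png",sc);cv2.imwrite("pics/sd4.png",sd)
m=np.hstack([b(im,215,80,200,300,400,600),np.vstack([b(sc,145,130,100,75,400,300),b(sd,330,110,100,75,400,300)])])
cv2.imwrite("pics/m4.png",m);tool([.5675,-.2498,.120],-.36+np.pi/2)
```

```text
pos [ 0.5683 -0.2504  0.1222] rot [ 9.837e-01 -1.798e-01  1.200e-03  4.000e-04] F [ 0.85 -0.22 -1.27] T [[-0.3541, -0.8937, -0.2756, 0.6388], [-0.9352, 0.3384, 0.1042, -0.2774], [0.0001, 0.2946, -0.9556, 0.2502], [0.0, 0.0, 0.0, 1.0]] K [[351.6, 0.0, 318.4], [0.0, 351.6, 198.9], [0.0, 0.0, 1.0]]
tool shift [-0.0006 -0.0002  0.0014]
ytool yaw -1.9324 tilt z [ 1.1e-03 -6.0e-04 -1.0e+00]
turn about tool z -0.0016
```

View pics/m4.png

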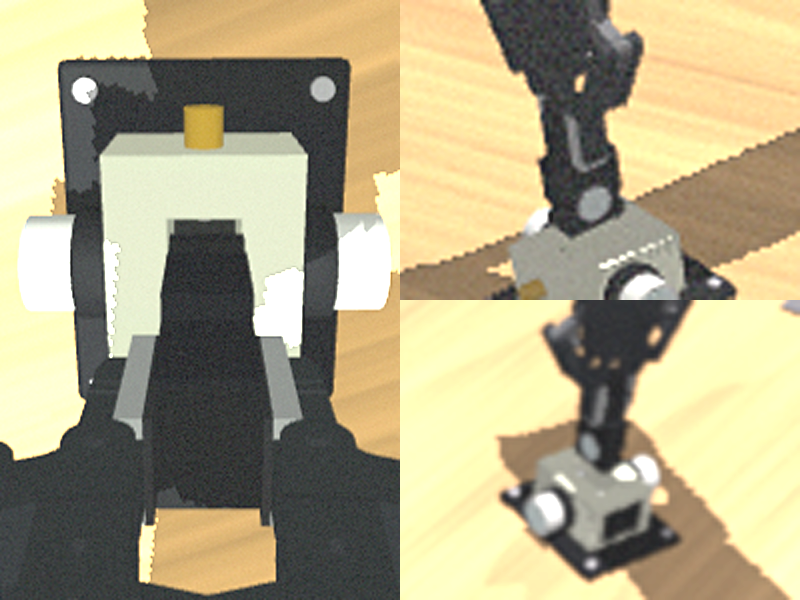

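The cassette hangs upright just above the slot. The slot's far edge is at crop row 221, columns 167–241, and the cassette foot is at about row 236, columns 170–243. I'll take one brightened crop for the final alignment.

Run:
```python
from h import *
im=cv2.imread("pics/w4.png")[175:250,275:375]
a=cv2.resize(im,(800,600),interpolation=cv2.INTER_CUBIC);a=(255*(a/255.)**.35).astype(np.uint8);cv2.imwrite("pics/w4c.png",a)
```

```text
(no output)
```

View pics/w4c.png

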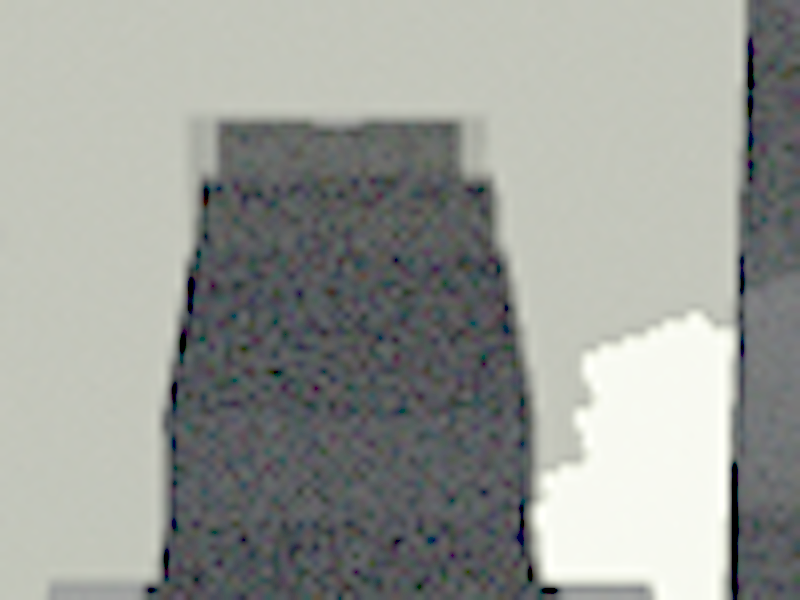

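Run:
```python
from h import *
T=np.load("pics/w4.npy");g=lambda u,v:np.array([[u/8+275,v/8+175]])
# pixel corners: cubic resize half-pixel offset
sl=[unproj("wrist",g(u,117)-.44,.05,T)[0] for u in(189,486)]
zt=.1222-.059+.004
ca=[unproj("wrist",g(u,182)-.44,zt,T)[0] for u in(203,492)]
print("widths",np.linalg.norm(sl[1]-sl[0]),np.linalg.norm(ca[1]-ca[0]))
yaw=-.36;x=np.array([np.cos(yaw),np.sin(yaw),0]);y=np.array([-x[1],x[0],0])
S=(sl[0]+sl[1])/2-x*.02075;C=(ca[0]+ca[1])/2-x*.02
print("slot",S.round(4),"cas",C.round(4),"dx along x",(S-C)@x,"along y",(S-C)@y)
for p in(sl,ca):
    d=p[0]-p[1];print("yaw",np.arctan2(d[1],d[0])-np.pi/2)
tool([*(np.array([.5683,-.2504])+(S-C)[:2]),.122],yaw+np.pi/2)
```

```text
widths 0.021932526688212394 0.01964688317757682
slot [ 0.5676 -0.2495  0.05  ] cas [ 0.5682 -0.2505  0.0672] dx along x -0.000948706042441641 along y 0.0007545230444403143
yaw -0.36202065996183164
yaw -0.3620234828491904
tool shift [-0.0006 -0.0007 -0.0006]
ytool yaw -1.9324 tilt z [ 1.1e-03 -6.0e-04 -1.0e+00]
turn about tool z -0.0016
```

>>> drive_tool:
  plan:
    - [[-0.008,-0.007,0.04,0,0,-0.016,1],[-0.006,-0.007,0.06,0,0,0,1],[0,0,0.06,0,0,0,1],[0,0,0.04,0,0,0,1],[0,0,0.02,0,0,0,1]]

```text
clock: 10.0
position: [0.5671, -0.2491, 0.1091]
tcp_rot: [0.984, -0.179, -0.0, -0.0]
ft_force: [0.7, -0.0, -0.4]
finger_gap: 0.0193
```

>>> drive_tool:
  plan:
    - [[0,0,0.02,0,0,0,1],[0,0,0.02,0,0,0,1],[0,0,0.02,0,0,0,1],[0,0,0.02,0,0,0,1]]

```text
clock: 10.4
position: [0.5673, -0.2492, 0.1056]
tcp_rot: [0.984, -0.179, 0.0, 0.0]
ft_force: [-0.3, -0.1, -1.4]
finger_gap: 0.019
```

Run:
```python
from h import *
s=read_state();print(s["position"],s["ft_force"],s["ft_torque"],s["finger_gap"]);tool([.5676,-.2495,.103],-.362+np.pi/2)
```

```text
[ 0.56734011 -0.24922524  0.10560907] [-0.33058461 -0.08440736 -1.4095724 ] [ 0.02484672 -0.05869579  0.0061351 ] 0.019019123060278913
tool shift [0.0003 0.0002 0.0026]
ytool yaw -1.9309 tilt z [ 2.e-04 -2.e-04 -1.e+00]
turn about tool z 0.0019
```

>>> drive_tool:
  plan:
    - [[0,0,0.02,0,0,0,1],[0,0,0.02,0,0,0,1],[0,0,0.02,0,0,0,1],[0,0,0.02,0,0,0,1]]

```text
clock: 10.8
position: [0.5673, -0.2492, 0.1015]
tcp_rot: [0.984, -0.179, 0.0, 0.0]
ft_force: [0.1, 1.1, -2.0]
finger_gap: 0.0196
```

>>> drive_tool:
  plan:
    - [[0,0,0.02,0,0,0,1],[0,0,0.02,0,0,0,1],[0,0,0.02,0,0,0,1]]

```text
clock: 11.1
position: [0.5673, -0.2492, 0.0985]
tcp_rot: [0.984, -0.179, 0.0, 0.0]
ft_force: [-1.0, -0.8, -1.0]
finger_gap: 0.0191
```

>>> drive_tool:
  plan:
    - [[0,0,0.02,0,0,0,1],[0,0,0.02,0,0,0,1],[0,0,0.02,0,0,0,1]]

```text
clock: 11.4
position: [0.5671, -0.2491, 0.0958]
tcp_rot: [0.984, -0.179, -0.0, 0.0]
ft_force: [-3.9, 2.0, 3.1]
finger_gap: 0.0192
```

The ball met the foot at TCP z of about 0.097, so home should be near 0.080. I'll continue gently.

>>> drive_tool:
  plan:
    - [[0,0,0.014,0,0,0,1],[0,0,0.014,0,0,0,1]]

```text
clock: 11.6
position: [0.5671, -0.2491, 0.0945]
tcp_rot: [0.984, -0.179, -0.0, 0.0]
ft_force: [-3.7, 1.6, 3.5]
finger_gap: 0.0196
```

>>> drive_tool:
  plan:
    - [[0,0,0.014,0,0,0,1],[0,0,0.014,0,0,0,1]]

```text
clock: 11.8
position: [0.567, -0.2491, 0.0929]
tcp_rot: [0.984, -0.179, -0.0, -0.0]
ft_force: [-5.5, 2.4, 2.7]
finger_gap: 0.0191
```

>>> drive_tool:
  plan:
    - [[0,0,0.014,0,0,0,1],[0,0,0.014,0,0,0,1]]

```text
clock: 12.0
position: [0.5668, -0.249, 0.091]
tcp_rot: [0.984, -0.179, -0.001, -0.0]
ft_force: [-4.5, 1.9, 2.2]
finger_gap: 0.0191
```

Run:
```python
from h import *
s=read_state();print(s["position"],s["ft_force"],s["ft_torque"],s["finger_gap"]);tool([.5673,-.2492,.080],-.362+np.pi/2)
```

```text
[ 0.56675857 -0.2489774   0.0910294 ] [-4.51029286  1.88098019  2.22355845] [0.37519858 0.9911371  0.01260698] 0.01907882459122752
tool shift [0.0006 0.     0.011 ]
ytool yaw -1.9309 tilt z [-1.6e-03  6.0e-04 -1.0e+00]
turn about tool z 0.0019
```

>>> drive_tool:
  plan:
    - [[0,0,0.018,0,0,0,1],[0,0,0.018,0,0,0,1],[0,0,0.018,0,0,0,1]]

```text
clock: 12.3
position: [0.5667, -0.249, 0.0881]
tcp_rot: [0.984, -0.179, -0.001, -0.0]
ft_force: [-5.6, 2.1, 1.9]
finger_gap: 0.0191
```

>>> drive_tool:
  plan:
    - [[0,0,0.018,0,0,0,1],[0,0,0.018,0,0,0,1]]

```text
clock: 12.5
position: [0.5668, -0.249, 0.0863]
tcp_rot: [0.984, -0.179, -0.001, -0.0]
ft_force: [-4.4, 1.1, 1.1]
finger_gap: 0.0192
```

>>> drive_tool:
  plan:
    - [[0,0,0.014,0,0,0,1],[0,0,0.014,0,0,0,1]]

```text
clock: 12.7
position: [0.5668, -0.249, 0.0848]
tcp_rot: [0.984, -0.179, -0.001, -0.0]
ft_force: [-4.8, 1.7, 0.4]
finger_gap: 0.0195
```

Run:
```python
from h import *
s=read_state();print(s["position"],s["ft_force"],s["ft_torque"],s["finger_gap"]);tool([.5673,-.2492,.080],-.362+np.pi/2)
```

```text
[ 0.56675136 -0.24896163  0.08483207] [-4.75590558  1.66867232  0.44977131] [ 0.37562429  0.95553907 -0.05014305] 0.019493737841746687
tool shift [0.0006 0.     0.0048]
ytool yaw -1.9309 tilt z [-1.7e-03  7.0e-04 -1.0e+00]
turn about tool z 0.0019
```

>>> drive_tool:
  plan:
    - [[0,0,0.01,0,0,0,1],[0,0,0.01,0,0,0,1]]

```text
clock: 12.9
position: [0.5668, -0.249, 0.0838]
tcp_rot: [0.984, -0.179, -0.001, -0.0]
ft_force: [-4.6, 2.6, -1.0]
finger_gap: 0.0191
```

>>> drive_tool:
  plan:
    - [[0,0,0.01,0,0,0,1],[0,0,0.01,0,0,0,1]]

```text
clock: 13.1
position: [0.5668, -0.2489, 0.0827]
tcp_rot: [0.984, -0.179, -0.001, -0.0]
ft_force: [-4.8, 2.2, -0.5]
finger_gap: 0.0193
```

>>> drive_tool:
  plan:
    - [[0,0,0.01,0,0,0,1],[0,0,0.01,0,0,0,1]]

```text
clock: 13.3
position: [0.5668, -0.249, 0.0816]
tcp_rot: [0.984, -0.179, -0.001, -0.0]
ft_force: [-5.5, 2.1, -2.3]
finger_gap: 0.0191
```

>>> drive_tool:
  plan:
    - [[0,0,0.01,0,0,0,1],[0,0,0,0,0,0,1]]

```text
clock: 13.5
position: [0.5668, -0.249, 0.0811]
tcp_rot: [0.984, -0.179, -0.001, -0.0]
ft_force: [-4.7, 1.7, -4.5]
finger_gap: 0.0193
```

>>> drive_tool:
  plan:
    - [[0,0,0.01,0,0,0,1],[0,0,0,0,0,0,1]]

```text
clock: 13.7
position: [0.5668, -0.249, 0.0807]
tcp_rot: [0.984, -0.179, -0.001, -0.0]
ft_force: [-5.1, 2.0, -3.2]
finger_gap: 0.0192
```

>>> drive_tool:
  plan:
    - [[0,0,0.01,0,0,0,1],[0,0,0,0,0,0,1]]

```text
clock: 13.9
position: [0.5668, -0.249, 0.0801]
tcp_rot: [0.984, -0.179, -0.001, -0.0]
ft_force: [-4.2, 1.0, -5.5]
finger_gap: 0.0191
```

>>> drive_tool:
  plan:
    - [[0,0,0.006,0,0,0,1],[0,0,0,0,0,0,1]]

```text
clock: 14.1
position: [0.5668, -0.249, 0.0799]
tcp_rot: [0.984, -0.179, -0.001, -0.0]
ft_force: [-4.8, 3.1, -3.4]
finger_gap: 0.0195
```

>>> drive_tool:
  plan:
    - [[0,0,0.008,0,0,0,1],[0,0,0,0,0,0,1]]

```text
clock: 14.3
position: [0.5669, -0.249, 0.0795]
tcp_rot: [0.984, -0.179, -0.001, -0.0]
ft_force: [-4.2, 0.9, -3.8]
finger_gap: 0.0193
```

>>> drive_tool:
  plan:
    - [[0,0,0.008,0,0,0,1],[0,0,0,0,0,0,1]]

```text
clock: 14.5
position: [0.567, -0.2491, 0.0794]
tcp_rot: [0.984, -0.179, -0.0, -0.0]
ft_force: [-4.4, 2.2, -5.1]
finger_gap: 0.0192
```

>>> drive_tool:
  plan:
    - [[0,0,0.006,0,0,0,1],[0,0,0,0,0,0,1]]

```text
clock: 14.7
position: [0.5672, -0.2491, 0.0793]
tcp_rot: [0.984, -0.179, -0.0, -0.0]
ft_force: [-5.1, 1.2, -5.4]
finger_gap: 0.0195
```

>>> drive_tool:
  plan:
    - [[0,0,0.006,0,0,0,1],[0,0,0,0,0,0,1]]

```text
clock: 14.9
position: [0.5672, -0.2492, 0.0791]
tcp_rot: [0.984, -0.179, -0.0, -0.0]
ft_force: [-4.1, 2.1, -4.3]
finger_gap: 0.0192
```

>>> drive_tool:
  plan:
    - [[0,0,0.006,0,0,0,1],[0,0,0,0,0,0,1]]

```text
clock: 15.1
position: [0.5673, -0.2492, 0.0789]
tcp_rot: [0.984, -0.179, -0.0, 0.0]
ft_force: [-4.4, 2.3, -4.0]
finger_gap: 0.019
```

>>> drive_tool:
  plan:
    - [[0,0,0.006,0,0,0,1],[0,0,0,0,0,0,1]]

```text
clock: 15.3
position: [0.5673, -0.2492, 0.0788]
tcp_rot: [0.984, -0.179, 0.0, 0.0]
ft_force: [-4.5, 2.6, -3.5]
finger_gap: 0.0195
```

Run:
```python
from h import *
s=read_state();print(s["position"],s["ft_force"],s["ft_torque"],s["finger_gap"]);tool([.5673,-.2492,.079],-.362+np.pi/2)
```

```text
[ 0.56733105 -0.24920516  0.07882861] [-4.51967985  2.63600065 -3.48899618] [ 0.43501041  1.04854292 -0.00851959] 0.0195065614373567
tool shift [-0.      0.     -0.0002]
ytool yaw -1.9309 tilt z [ 1.e-04 -1.e-04 -1.e+00]
turn about tool z 0.0019
```

>>> drive_tool:
  plan:
    - [[0,0,0.008,0,0,0,1],[0,0,0,0,0,0,1]]

```text
clock: 15.5
position: [0.5674, -0.2493, 0.0788]
tcp_rot: [0.984, -0.179, 0.0, 0.0]
ft_force: [-5.5, 3.0, -1.4]
finger_gap: 0.0192
```

>>> drive_tool:
  plan:
    - [[0,0,0.008,0,0,0,1],[0,0,0,0,0,0,1]]

```text
clock: 15.7
position: [0.5676, -0.2493, 0.0787]
tcp_rot: [0.984, -0.179, 0.0, 0.0]
ft_force: [-5.8, 2.2, -0.8]
finger_gap: 0.0189
```

>>> drive_tool:
  plan:
    - [[0,0,0.006,0,0,0,1],[0,0,0,0,0,0,1]]

```text
clock: 15.9
position: [0.5676, -0.2493, 0.0787]
tcp_rot: [0.984, -0.179, 0.001, 0.0]
ft_force: [-6.3, 2.4, -0.5]
finger_gap: 0.0191
```

>>> drive_tool:
  plan:
    - [[0,0,0.006,0,0,0,1],[0,0,0,0,0,0,1]]

```text
clock: 16.1
position: [0.5677, -0.2494, 0.0786]
tcp_rot: [0.984, -0.179, 0.001, 0.0]
ft_force: [-6.7, 3.5, 1.8]
finger_gap: 0.0192
```

>>> drive_tool:
  plan:
    - [[-0.01,0,0,0,0,0,1],[0,0,0,0,0,0,1]]

```text
clock: 16.3
position: [0.5675, -0.2493, 0.0786]
tcp_rot: [0.984, -0.179, 0.001, 0.0]
ft_force: [-4.7, 1.6, 1.9]
finger_gap: 0.0193
```

>>> drive_tool:
  plan:
    - [[-0.01,0,0.004,0,0,0,1],[0,0,0,0,0,0,1]]

```text
clock: 16.5
position: [0.5672, -0.2492, 0.0784]
tcp_rot: [0.984, -0.179, 0.002, 0.0]
ft_force: [-2.8, 1.2, 5.1]
finger_gap: 0.0194
```

Run:
```python
from h import *
s=read_state();print(s["position"],s["ft_force"],s["ft_torque"],s["finger_gap"]);tool([.5673,-.2492,.079],-.362+np.pi/2)
```

```text
[ 0.56723472 -0.24920044  0.07843775] [-2.78022096  1.1565173   5.09130284] [0.29745711 0.66517575 0.03302283] 0.01936156921163161
tool shift [ 0.0001 -0.     -0.0006]
ytool yaw -1.9308 tilt z [ 0.0028 -0.0014 -1.    ]
turn about tool z 0.002
```

>>> drive_tool:
  plan:
    - [[-0.01,0,0,0,-0.03,0,1],[0,0,0,0,0,0,1]]

```text
clock: 16.7
position: [0.5668, -0.2491, 0.0784]
tcp_rot: [0.984, -0.179, -0.0, 0.0]
ft_force: [-2.3, 1.4, 5.9]
finger_gap: 0.0195
```

>>> drive_tool:
  plan:
    - [[0,0,-0.006,0,0,0,1],[0,0,0,0,0,0,1]]

```text
clock: 16.9
position: [0.5667, -0.249, 0.0784]
tcp_rot: [0.984, -0.179, -0.0, 0.0]
ft_force: [-2.3, 1.2, 5.3]
finger_gap: 0.0192
```

>>> drive_tool:
  plan:
    - [[0,0,0,0,0,0,0.45],[0,0,0,0,0,0,0.35],[0,0,0,0,0,0,0.2]]
  squeeze: 20

```text
clock: 17.2
position: [0.5659, -0.2487, 0.077]
tcp_rot: [0.984, -0.179, -0.002, -0.0]
ft_force: [-0.4, -0.2, -0.2]
finger_gap: 0.0343
```

Run:
```python
from h import *
s=read_state();print(s["position"],s["ft_force"],s["ft_torque"],s["finger_gap"]);tool([.5673,-.2492,.079],-.362+np.pi/2)
im=wrist("w5");a=cv2.resize(im[90:390,200:440],(480,600),interpolation=cv2.INTER_CUBIC);a=(255*(a/255.)**.5).astype(np.uint8);cv2.imwrite("pics/w5c.png",a)
```

```text
[ 0.56587631 -0.24866734  0.07695161] [-0.44790667 -0.20468143 -0.17178997] [-0.01553637 -0.06171087  0.05264467] 0.03433211201790114
tool shift [ 0.0015 -0.     -0.0021]
ytool yaw -1.9309 tilt z [-0.003   0.0011 -1.    ]
turn about tool z 0.0019
pos [ 0.5659 -0.2487  0.077 ] rot [ 9.838e-01 -1.791e-01 -1.600e-03 -3.000e-04] F [-0.45 -0.2  -0.17] T [[-0.3529, -0.8926, -0.2806, 0.637], [-0.9356, 0.3366, 0.106, -0.2759], [-0.0002, 0.3, -0.9539, 0.2046], [0.0, 0.0, 0.0, 1.0]] K [[351.6, 0.0, 318.4], [0.0, 351.6, 198.9], [0.0, 0.0, 1.0]]
```

View pics/w5c.png

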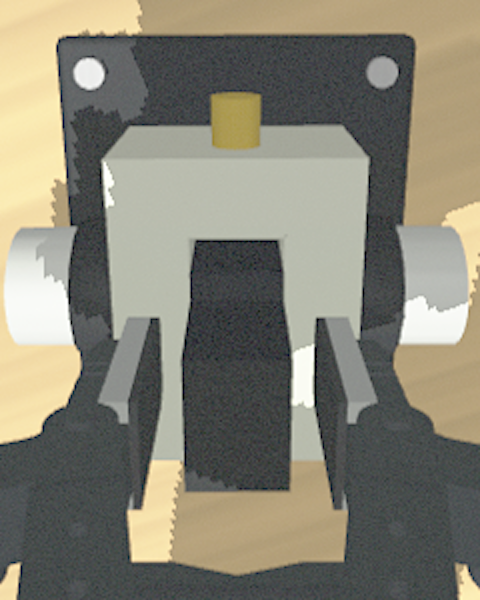

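The cassette stands straight in the slot with the jaws clear of it. I'll retreat straight up and do a last check.

>>> drive_tool:
  plan:
    - [[0.03,0,0,0,0,0,0.2],[0,0,-0.2,0,0,0,0.2],[0,0,-0.4,0,0,0,0.2],[0,0,-0.8,0,0,0,0.2],[0,0,-0.8,0,0,0,0.2]]

```text
clock: 17.75
position: [0.5673, -0.2492, 0.1889]
tcp_rot: [0.984, -0.179, -0.002, -0.0]
ft_force: [1.2, -0.6, 0.2]
finger_gap: 0.0344
```

>>> drive_tool:
  plan:
    - [[0,0,-0.5,0,0,0,0.2],[0,0,0,0,0,0,0.2],[0,0,0,0,0,0,0.2]]

```text
clock: 18.05
position: [0.5678, -0.2494, 0.2131]
tcp_rot: [0.984, -0.179, -0.001, -0.0]
ft_force: [-0.5, -0.1, -0.8]
finger_gap: 0.0342
```

Run:
```python
from h import *
im=wrist("w6")
b=lambda i,x,y,w,h,W,H:(255*(cv2.resize(i[y:y+h,x:x+w],(W,H),interpolation=cv2.INTER_CUBIC)/255.)**.5).astype(np.uint8)
sc=grab_frame("scene");sd=grab_frame("side")
cv2.imwrite("pics/m6.png",np.hstack([b(im,245,70,150,225,400,600),np.vstack([b(sc,145,140,100,75,400,300),b(sd,330,115,100,75,400,300)])]))
def px(n,p):
    c=get_calibration(n);q=np.linalg.inv(np.array(c["T"]))@np.array([*p,1]);u=np.array(c["camera_matrix"])@q[:3];return u[:2]/u[2]
x=np.array([np.cos(-.362),np.sin(-.362)]);y=np.array([-x[1],x[0]])
for sx,sy in((1,1),(1,-1),(-1,-1),(-1,1)):
    t=np.array([.5673,-.2493])+x*.014*sx+y*.01*sy;p=[*t,.0935]
    print("expected top crop px: wrist",((px("wrist",p)-[245,70])*400/150).round(),"scene",((px("scene",p)-[145,140])*4+[400,0]).round(),"side",((px("side",p)-[330,115])*4+[400,300]).round())
```

```text
pos [ 0.5678 -0.2494  0.2131] rot [ 9.838e-01 -1.791e-01 -8.000e-04 -0.000e+00] F [-0.54 -0.07 -0.79] T [[-0.3529, -0.893, -0.2793, 0.6388], [-0.9357, 0.3368, 0.1054, -0.2765], [-0.0, 0.2985, -0.9544, 0.3408], [0.0, 0.0, 0.0, 1.0]] K [[351.6, 0.0, 318.4], [0.0, 351.6, 198.9], [0.0, 0.0, 1.0]]
expected top crop px: wrist [158. 289.] scene [573. 149.] side [578. 402.]
expected top crop px: wrist [233. 289.] scene [553. 135.] side [597. 395.]
expected top crop px: wrist [231. 387.] scene [593. 117.] side [618. 413.]
expected top crop px: wrist [159. 387.] scene [613. 130.] side [598. 420.]
```

View pics/m6.png

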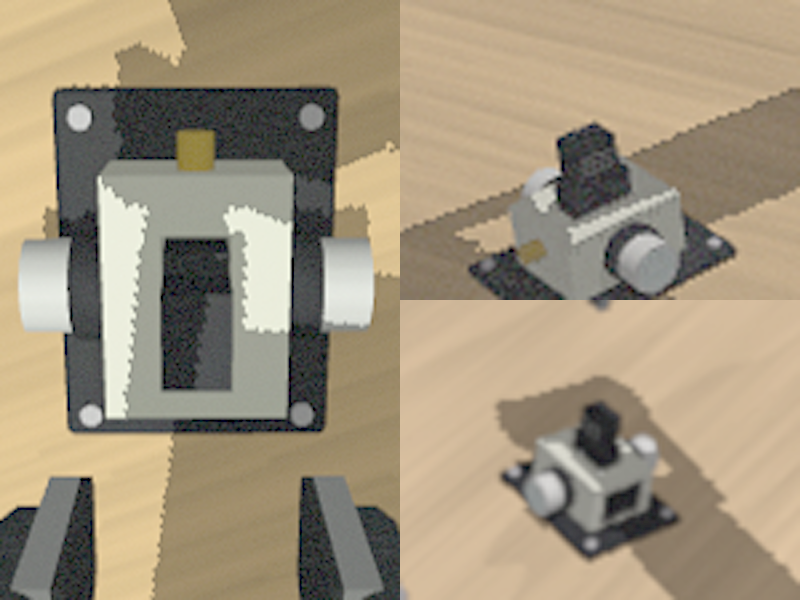

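The wrist view puts the top face at columns 161–233, rows 291–389, within about 3 px of the prediction for home and upright. The scene view agrees to about a pixel, and the gripper is clear.

```bash
python3 -c "
from cell import *
print(sign_off())"
```

```text
the job is handed in; nothing more can be done
None
```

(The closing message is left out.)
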